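# Pin a pot handle pack together in the assembly jig

## Task

Square the three stacked handle parts into the corner of the jig so that their holes line up, then put the yellow-headed pivot pin down through all of them and press it fully home against its stiff socket, until the head sits flat on the black handle, and let go. Go gently: never press on the parts, directly or through the pin, with more than about 15 N. Leave the bowl, the screwdriver and the tub alone.

Things in the scene. Friction and masses are not known exactly. Their poses are not given: they have to be found in the camera images.
- jig: Blue base plate 200 x 200 x 10 mm, bolted down; origin under its centre, z up. On it an aluminium insert 70 x 70 mm, top 40 mm above the bench, with two dark steel fences 20 mm high and 70 mm long on its top: one on the +x side, inner face towards -x; one on the +y side, inner face towards -y. Parts pushed flush against both have their holes over the insert's bore.
- jig_centre (a point): Over the jig plate's centre, at the height of the insert's top; axes as the jig's. The insert's 14 mm vertical bore is near here. Both fence faces are 30 mm from the bore axis, parallel to the jig's axes. The insert is clamped by eye: the bore may lie up to 12 mm off this point in x and in y; feel for the fences. It ends 25 mm from the bore on -x and -y: parts overhang there.
- bracket: Lowest of the three loose parts: aluminium plate 60 x 60 x 8 mm, 0.075 kg, a vertical 14 mm hole through its centre. Origin at the hole's axis on the underside; z up, x and y along its edges, nearly parallel to the jig's at the start. The three parts are smooth and slide easily on one another and on the insert.
- guard: Middle loose part: red plastic plate 60 x 60 x 8 mm, 0.04 kg, a 14 mm hole through its centre. Origin and axes as the bracket's.
- handle: Top loose part: black pot handle, 0.09 to 0.14 kg: root plate 60 x 60 x 8 mm with a 14 mm hole through its centre, and a loop of 12 mm bar rising from its +x edge (x = 19 mm on), out to x = 96 mm, up to 38 mm above the plate's underside, 84 mm wide in y. Origin and axes as the bracket's. Its -x and -y edges are free to push.
- pin: Pivot pin, upright in its holder, 0.07 kg: yellow head 20 mm across, 32 mm tall; steel shank 12 mm across, 46 mm long, its last 10 mm tapering to 6 mm. Origin on the axis at the head's underside, z up. In the bore it meets a stiff brass plug with the head still about 8 mm above the handle plate; about 6 N drives the plug (it stays where pushed) until the head meets the plate, a hard stop.
- holder: Blue block 70 x 70 x 52 mm, bolted down, with a 15 mm vertical hole at its centre that holds the pin, head resting on its top. Origin at the centre of its underside.
- bowl: Bystander: loose steel bowl 150 mm across, 45 mm high; origin at the centre of its underside.
- driver: Bystander: loose yellow power screwdriver lying flat, 210 mm long along its x, 36 mm high; origin on the bench under it, 90 mm from the handle's end.
- tub: Bystander: loose grey tub 90 x 70 x 40 mm with red caps; origin at the centre of its underside.
There are look-alikes about, which are no part of the job. There is more than one size of the pin; the job needs the smaller.

How it is judged:
By the outcome, as a careful person would: the job done as asked, in the order asked, and still so for the second after the job is handed in, with the robot touching nothing.
It also fails if it takes over 72 s, if anything falls off the work surface, if the arm or the gripper's body presses on something with over 40 N, if the wrist force passes 120 N, or if a joint passes its speed limit or range.

## Robot

A 7-joint arm with a two-finger parallel gripper is mounted at the origin on the work surface. World frame = base frame: x ahead of the robot, y to its left, z up, the work surface at z = 0. Lengths are in m, angles in rad, forces in N, time in s.
With the tool pointing down it reaches from about 0.4 to 0.85 m from the base axis. Payload 10.4 kg.
Tool frame: the origin (TCP) lies on the centre line of the jaws, within the pads' length; the fingertips stand 17 mm ahead of it and the grasp point (between the pads) lies 2 mm behind it; z points along the fingers, y is the line along which they close (so a half turn about z gives the same grasp; the last joint's range is limited). The gripper opens to 85 mm and grips with 20 to 120 N. Pads are 22 mm wide; open, the fingers measure 114 mm over their backs; the gripper's body (76 mm by 85 mm) begins 54 mm behind the grasp point. The pads swing forward as they close: fully open they stand 13 mm farther back than shut.
Start: joints at [-1.159, 0.332, -0.065, 1.46, 0.022, 1.35, -0.088], TCP at [0.263, 0.567, 0.248] pointing down, gripper open.
Joint ranges: [-2.6, 2.6], [-0.5, 2.12], [-1.47, 1.34], [0.16, 2.42], [-1.27, 4.41], [0.06, 2.06], [-2.6, 2.6]. Speed limits (rad/s): [2.22, 2.22, 2.79, 2.79, 3.14, 3.14, 3.14].

## Interface

Orientations are given as a unit quaternion [x, y, z, w].
In Python, from workcell import sensors, imaging, order, spotter gives the robot as it stands. The module is installed in compiled form; this text tells all that it offers.
- The arm moves only by the shell command python3 -m inch 'ROWS' [FORCE]. ROWS is JSON, a list that holds one entry, the list of rows, each a list of 7 numbers: the shift along the tool's x, y, z in m, then the turn, a rotation vector about the tool's x, y, z in rad, then the closure, from -1 (fully open) to 1 (shut). In form: [[[x, y, z, ax, ay, az, hand], ...]]. A call has 1 to 10 rows; each row is the pose to reach, as a shift and turn from the pose commanded when the call began, along the tool's axes at that moment; what a row does not reach only later rows make up. A row lasts 1/10 s, in which the tool goes at most 50 mm and 8.59 degrees, less where a joint would pass 70% of its speed; a pose out of reach is approached as far as the arm can. A call with a gripper value outside its range is refused whole. The fingers move at their own pace and stop on an object; FORCE is the grip in N (left out, the last holds). Time passes only in rows, so rows that repeat a pose let the fingers close. It gives the time, the measured TCP pose, the force, the opening and the grip force at its end, in the units of the state.
- sensors.get_obs(): the state, without advancing time (a new reading comes with each control period).
- imaging.camera(name): name is "side" or "top" or "wrist"; returns the picture (480x640x3 uint8, blue, green, red); there is no depth.
- imaging.calibration(name): a dict with "mtx" (3x3 intrinsics, pixels), "D" ([k1, k2, p1, p2, k3] as OpenCV has them; the pictures are not rectified), "R" (3x3) and "t" (3): a world point X has camera coordinates R X + t; the wrist camera has in their place "tool_from_camera" (4x4, takes a point from camera to tool coordinates, whose origin is the TCP and whose axes are the flange's). Camera axes: x right, y down, z forward; pixel columns grow to the right and rows downward; lengths in m; the calibration is good to about 2 mm. A picture is of the moment at which its call begins: read the wrist's pose just before it. calibration takes no time and is no camera call.
- order.hand_in(): hands the job in; it is judged then, once.
Trained networks look in the newest picture that a camera, given by its name, has taken for a name from the list of things; names that differ only in an ending like _2 or _b are one class to them, and where a whole thing is asked for, a point or a joint stands for the part that bears it (a point fixed in the world has none). Each returns a list of dicts, best first, with "conf" (0 to 1); they miss things now and then, are a little off and sometimes report something else, mostly with a low value. They report only what shows in the picture. A call takes as long as a camera call. They do not tell look-alikes from the thing itself.
- spotter.look_for(label, camera): "pixel" ([column, row] in pixels, amid what is visible of it).
The state is a dict: "clock": time; "joint_pos": joint angles; "joint_velocities": joint speeds; "tau": joint torques, N m; "position": TCP position; "ee_rot": TCP orientation; "ft_force": force on the tool from outside, world axes, zero at the start; "torque": the same for the moment, N m; "grip_width": opening from 0.0 (shut) to 1.0 (fully open); "grasp_force": force on a finger pad.
Only numpy, scipy, OpenCV 4.12 (cv2) and the standard library are available. Lean on these libraries where they do the work, as an engineer would, in place of code of your own. Each camera call takes 0.05 s, during which the arm holds its last target. There are 200 camera calls.

## Working session

There is one attempt and no reset: what is moved stays moved. The work goes in short steps, Python scripts to look and compute and a shell command to move; the robot and the scene stay as the last step left them, time stands still between calls to the robot, and variables do not carry over. Pictures are saved under pics/ and viewed, at most 11 in all, crops included, and the job is handed in when it is done.

```bash
mkdir -p pics; cat > h.py <<'E'
import numpy as np, cv2
from workcell import sensors, imaging, order, spotter
from scipy.spatial.transform import Rotation as Ro
def cam(name):
    c=imaging.calibration(name); K=np.array(c["mtx"],float); D=np.array(c["D"],float)
    if name=="wrist":
        o=sensors.get_obs(); T=np.eye(4); T[:3,:3]=Ro.from_quat(o["ee_rot"]).as_matrix(); T[:3,3]=o["position"]
        W=np.linalg.inv(T@np.array(c["tool_from_camera"])); return K,D,W[:3,:3],W[:3,3]
    return K,D,np.array(c["R"],float),np.array(c["t"],float).ravel()
def back(c,px,z):
    K,D,R,t=c; u=cv2.undistortPoints(np.array([[px]],float),K,D)[0,0]
    d=R.T@np.array([u[0],u[1],1]); o=-R.T@t; return o+d*(z-o[2])/d[2]
def proj(c,X):
    K,D,R,t=c; return cv2.projectPoints(np.array([X],float).reshape(-1,1,3),cv2.Rodrigues(R)[0],t,K,D)[0][:,0]
E
python3 - <<'E'
from h import *
for n in("top","side"):
    im=imaging.camera(n); cv2.imwrite(f"pics/{n}0.png",im); c=cam(n)
    for l in["jig","bracket","guard","handle","pin","holder","bowl","driver","tub"]:
        print(n,l,[(np.round(d["pixel"]).tolist(),round(d["conf"],2),np.round(back(c,d["pixel"],0.05)[:2],3).tolist()) for d in spotter.look_for(l,n)])
o=sensors.get_obs();print(o["clock"],o["position"],o["ee_rot"],o["grip_width"])
print(Ro.from_quat(o["ee_rot"]).as_matrix().round(3))
E
```

```text
top jig [([254.0, 317.0], 0.83, [0.492, 0.125]), ([265.0, 300.0], 0.34, [0.524, 0.105])]
top bracket [([295.0, 167.0], 0.21, [0.782, 0.043])]
top guard [([264.0, 301.0], 0.61, [0.523, 0.106]), ([391.0, 284.0], 0.53, [0.548, -0.132])]
top handle [([250.0, 292.0], 0.61, [0.54, 0.133])]
top pin [([414.0, 339.0], 0.76, [0.444, -0.17]), ([392.0, 283.0], 0.68, [0.549, -0.134])]
top holder [([387.0, 290.0], 0.93, [0.537, -0.124])]
top bowl [([122.0, 257.0], 0.69, [0.614, 0.384])]
top driver [([513.0, 268.0], 0.63, [0.568, -0.368])]
top tub [([294.0, 168.0], 0.91, [0.78, 0.045])]
side jig [([244.0, 248.0], 0.95, [0.488, 0.08]), ([369.0, 206.0], 0.16, [0.764, 0.011])]
side bracket [([231.0, 233.0], 0.55, [0.492, 0.129])]
side guard [([252.0, 234.0], 0.73, [0.522, 0.1])]
side handle [([250.0, 217.0], 0.78, [0.548, 0.146]), ([218.0, 156.0], 0.62, [0.611, 0.371])]
side pin [([306.0, 333.0], 0.93, [0.457, -0.155]), ([336.0, 292.0], 0.63, [0.555, -0.119])]
side holder [([334.0, 309.0], 0.97, [0.527, -0.147]), ([248.0, 216.0], 0.7, [0.547, 0.15])]
side bowl [([216.0, 154.0], 0.97, [0.612, 0.38])]
side driver [([448.0, 394.0], 0.66, [0.555, -0.384])]
side tub [([367.0, 203.0], 0.84, [0.768, 0.024])]
1.0 [0.26325481 0.56686058 0.24834822] [ 2.15703413e-01  9.76458927e-01  4.20134068e-05 -3.57986166e-06] 0.9972874677299962
[[-0.907  0.421  0.   ]
 [ 0.421  0.907  0.   ]
 [ 0.     0.    -1.   ]]
```

View pics/top0.png

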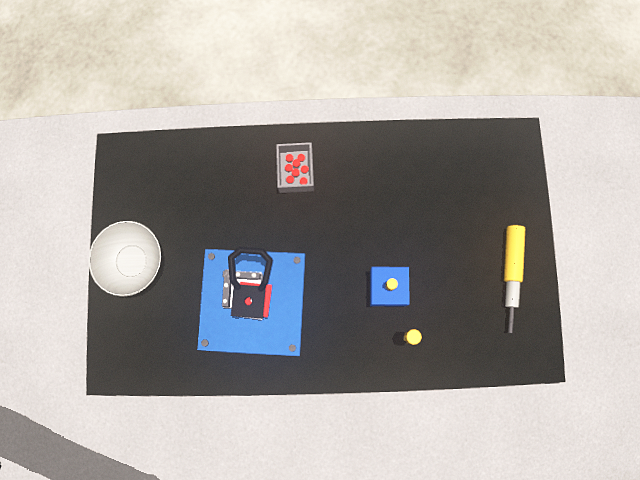

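View pics/side0.png

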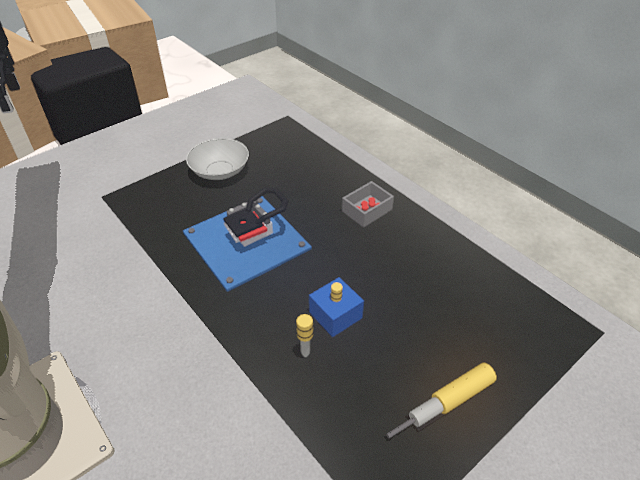

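Top view: the stack sits on the jig at about (250,300). One yellow-headed pin is in the blue holder at (391,284). A second, taller pin stands on the bench at (414,338). The other yellow and red things are the screwdriver at (513,268) and the tub caps at (294,168). The side view shows the bench pin at (305,333) is clearly larger than the holder one at (336,292).

Candidates: the pin in the holder at (391,284) matches "upright in its holder, smaller". The bench pin at (414,338) and the screwdriver at (513,268) do not. I'll check this with a close crop and work out the jig pose.

```bash
python3 - <<'E'
from h import *
im=cv2.imread("pics/top0.png"); s=cv2.imread("pics/side0.png")
a=cv2.resize(im[260:355,360:440],(400,475)); b=cv2.resize(s[270:365,280:360],(400,475)); cv2.imwrite("pics/crop.png",np.hstack([a,b]))
hsv=cv2.cvtColor(im,cv2.COLOR_BGR2HSV); m=cv2.inRange(hsv,(98,120,80),(118,255,255))
m1=m.copy(); m1[:,340:]=0; cs,_=cv2.findContours(m1,cv2.RETR_EXTERNAL,cv2.CHAIN_APPROX_NONE); h=max(cs,key=cv2.contourArea)
c=cam("top"); q=cv2.convexHull(h).reshape(-1,2); P=np.array([back(c,p,.01)[:2] for p in q.astype(float)],np.float32)
print("jig",cv2.minAreaRect(P))
m2=m.copy(); m2[:,:340]=0; cs,_=cv2.findContours(m2,cv2.RETR_EXTERNAL,cv2.CHAIN_APPROX_NONE); h=max(cs,key=cv2.contourArea)
P=np.array([back(c,p,.052)[:2] for p in cv2.convexHull(h).reshape(-1,2).astype(float)],np.float32); print("holder",cv2.minAreaRect(P))
y=cv2.inRange(hsv,(20,100,100),(35,255,255)); n,l,st,ce=cv2.connectedComponentsWithStats(y)
for i in range(1,n):
    if st[i,4]>40: print(st[i],ce[i],back(c,ce[i],.084))
print(np.array(imaging.calibration("wrist")["tool_from_camera"]).round(3),imaging.calibration("wrist")["mtx"])
E
```

```text
jig ((0.5259976387023926, 0.13678401708602905), (0.20071819424629211, 0.20047301054000854), 85.71224212646484)
holder ((0.5432966351509094, -0.12880176305770874), (0.073014035820961, 0.0712713822722435), 88.01612091064453)
[ 504  225   21   57 1020] [514.21176471 252.95      ] [ 0.59239544 -0.36095496  0.084     ]
[387 279  10  11  84] [391.5952381  283.64285714] [ 0.54398609 -0.12969351  0.084     ]
[407 329  15  15 172] [413.52906977 336.4127907 ] [ 0.44779677 -0.16462173  0.084     ]
[[ 0.001 -0.953 -0.302  0.076]
 [ 1.     0.     0.    -0.   ]
 [-0.    -0.302  0.953 -0.124]
 [ 0.     0.     0.     1.   ]] [[365.56885583   0.         325.12999479]
 [  0.         365.56885583 244.99466052]
 [  0.           0.           1.        ]]
```

View pics/crop.png

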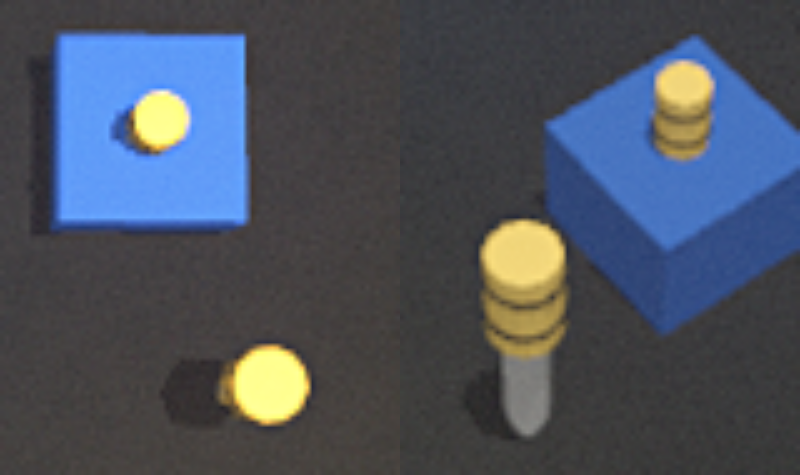

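The holder pin's head is narrower and shorter than the bench pin's, so the holder pin is the one. Next I'll look at the stack with the wrist camera.

```bash
python3 -m inch '[[[-0.04,-0.029,0.005,0,0,-0.04,1],[-0.09,-0.065,0.01,0,0,-0.09,1],[-0.14,-0.10,0.018,0,0,-0.14,1],[-0.19,-0.138,0.025,0,0,-0.18,1],[-0.24,-0.174,0.03,0,0,-0.22,1],[-0.28,-0.204,0.035,0,0,-0.26,1],[-0.32,-0.233,0.04,0,0,-0.30,1],[-0.36,-0.262,0.045,0,0,-0.33,1],[-0.385,-0.28,0.05,0,0,-0.36,1],[-0.4,-0.291,0.05,0,0,-0.36,1]]]' 30
python3 -m inch '[[[0,0,0,0,0,0,1],[0,0,0,0,0,0,1],[0,0,0,0,0,0,1]]]'
python3 - <<'E'
from h import *
o=sensors.get_obs(); print(o["position"],Ro.from_quat(o["ee_rot"]).as_matrix().round(3))
cv2.imwrite("pics/w1.png",imaging.camera("wrist"))
E
```

```text
clock: 2.0
position: [0.5041, 0.1323, 0.1983]
ee_rot: [0.037, 0.999, 0.0, 0.0]
ft_force: [0.4, -0.0, -0.4]
grip_width: 0.0
grasp_force: 0.0
clock: 2.3
position: [0.5031, 0.1357, 0.1984]
ee_rot: [0.037, 0.999, 0.0, -0.0]
ft_force: [-0.1, 0.8, 0.2]
grip_width: 0.003
grasp_force: 0.0
[0.50309895 0.13566877 0.19837276] [[-0.997  0.073 -0.   ]
 [ 0.073  0.997  0.001]
 [ 0.     0.001 -1.   ]]
```

View pics/w1.png

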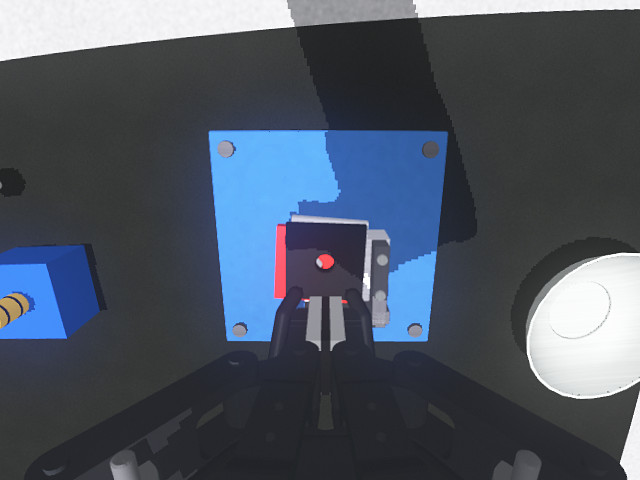

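Wrist view (right = +y, down = +x): the black plate spans about (286,222)-(367,300) with its hole at (325,262). The red guard sticks out to -y (column 276), the bracket to -x (row 216), and the +y fence is at column 380. I'll measure these in the jig's axes.

```bash
python3 - <<'E'
from h import *
c=cam("wrist"); o=sensors.get_obs()
J=np.array([.526,.137]); a=np.deg2rad(-4.3); R=np.array([[np.cos(a),-np.sin(a)],[np.sin(a),np.cos(a)]])
for n,p,z in [("tcp",None,0),("hole",(325,262),.064),("h -x-y",(286,222),.064),("h -x+y",(368,222),.064),("guard -y edge",(276,262),.056),("br -x edge",(292,216),.048),("br -x+y",(367,221),.048),("fence top inner",(372,275),.06),("jigc",(209,131),.01),("jigc2",(447,131),.01),("jigc3",(226,341),.01)]:
    X=o["position"][:2] if p is None else back(c,p,z)[:2]
    print(n,X.round(4),"jig:",(R.T@(X-J)).round(4))
E
```

```text
tcp [0.503  0.1359] jig: [-0.0229 -0.0028]
hole [0.5217 0.1343] jig: [-0.0041 -0.003 ]
h -x-y [0.4888 0.1083] jig: [-0.0349 -0.0314]
h -x+y [0.4931 0.1677] jig: [-0.0351  0.0282]
guard -y edge [0.5219 0.0962] jig: [-0.001 -0.041]
br -x edge [0.4883 0.1114] jig: [-0.0357 -0.0284]
br -x+y [0.4964 0.1686] jig: [-0.0319  0.0293]
fence top inner [0.5365 0.1697] jig: [0.008  0.0334]
jigc [0.4205 0.046 ] jig: [-0.0984 -0.0986]
jigc2 [0.4345 0.2413] jig: [-0.0991  0.0972]
jigc3 [0.6173 0.0297] jig: [ 0.0991 -0.1001]
```

```bash
python3 -m inch '[[[0.03,0,0,0,0,0,1],[0.055,0,0.01,0,0,0,1],[0.055,0,0.05,0,0,0,1],[0.055,0,0.09,0,0,0,1],[0.055,0,0.125,0,0,0,1],[0.055,0,0.143,0,0,0,1],[0.055,0,0.143,0,0,0,1],[0.045,0,0.143,0,0,0,1],[0.036,0,0.143,0,0,0,1],[0.034,0,0.143,0,0,0,1]]]'
for i in 1 2 3; do python3 -m inch '[[[-0.001,0,0,0,0,0,1],[-0.002,0,0,0,0,0,1],[-0.002,0,0,0,0,0,1]]]' | egrep 'pos|force:|clock'; done
```

```text
clock: 3.35
position: [0.4718, 0.1374, 0.0568]
ee_rot: [0.038, 0.999, 0.001, 0.001]
ft_force: [-0.3, 0.2, -0.2]
grip_width: -0.001
grasp_force: 0.0
clock: 3.65
position: [0.4716, 0.1369, 0.0554]
ft_force: [0.3, 1.3, 0.6]
grasp_force: 0.0
clock: 3.95
position: [0.4736, 0.1367, 0.0553]
ft_force: [-0.0, 0.5, 0.3]
grasp_force: 0.0
clock: 4.25
position: [0.4757, 0.1365, 0.0553]
ft_force: [-0.5, 0.4, 0.2]
grasp_force: 0.0
```

```bash
for i in 1 2 3 4 5; do python3 -m inch '[[[-0.001,0,0,0,0,0,1],[-0.002,0,0,0,0,0,1],[-0.002,0,0,0,0,0,1]]]' | egrep 'pos|ft_force:'; done
```

```text
position: [0.4777, 0.1364, 0.0553]
ft_force: [0.8, -0.2, -0.1]
position: [0.4797, 0.1362, 0.0553]
ft_force: [0.7, -0.2, -0.3]
position: [0.4816, 0.1361, 0.0553]
ft_force: [0.5, -0.5, 0.8]
position: [0.4837, 0.1359, 0.0553]
ft_force: [-0.7, 0.0, 0.7]
position: [0.4857, 0.1358, 0.0553]
ft_force: [0.4, 0.1, -0.1]
```

```bash
for i in 1 2 3 4 5; do python3 -m inch '[[[-0.001,0,0,0,0,0,1],[-0.001,0,0,0,0,0,1]]]' | egrep 'pos|ft_force:'; done
python3 - <<'E'
from h import *
im=imaging.camera("top"); cv2.imwrite("pics/t2.png",cv2.resize(im[235:365,185:320],(623,600),interpolation=cv2.INTER_CUBIC))
E
```

```text
position: [0.4866, 0.1357, 0.0553]
ft_force: [0.0, -0.5, -0.6]
position: [0.4876, 0.1356, 0.0553]
ft_force: [0.0, 0.2, 0.4]
position: [0.4886, 0.1356, 0.0553]
ft_force: [-0.5, -0.2, 0.0]
position: [0.4895, 0.1355, 0.0553]
ft_force: [-0.8, 0.2, 0.1]
position: [0.4906, 0.1354, 0.0553]
ft_force: [-0.5, 0.1, -0.6]
```

View pics/t2.png

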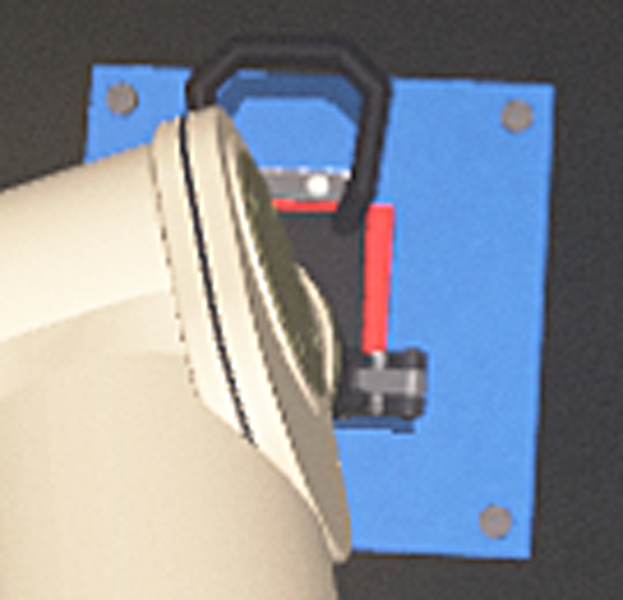

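Top crop: the red guard's front edge (row 205) is nearly at the +x fence (row 185). There is no contact force yet, so I'll keep feeling forward.

```bash
for i in 1 2 3 4; do python3 -m inch '[[[-0.001,0,0,0,0,0,1],[-0.001,0,0,0,0,0,1]]]' | egrep 'pos|ft_force:'; done
```

```text
position: [0.4916, 0.1354, 0.0553]
ft_force: [-0.1, 0.2, -1.5]
position: [0.4926, 0.1353, 0.0553]
ft_force: [0.9, 0.4, 0.3]
position: [0.4937, 0.1352, 0.0553]
ft_force: [-1.7, 0.6, 0.0]
position: [0.4944, 0.1353, 0.0553]
ft_force: [-2.3, 1.4, 1.1]
```

```bash
for i in 1 2; do python3 -m inch '[[[-0.0007,0,0,0,0,0,1],[-0.0007,0,0,0,0,0,1]]]' | egrep 'clock|pos|ft_force:'; done
```

```text
clock: 7.8
position: [0.4944, 0.1353, 0.0551]
ft_force: [-5.1, 1.3, 2.7]
clock: 8.0
position: [0.4945, 0.1353, 0.0549]
ft_force: [-8.3, 1.3, 3.7]
```

Contact with the +x fence at about 8 N. That puts the bore at jig x of about +10 mm, within the 12 mm allowed. Now I'll go around to the -y side.

```bash
python3 -m inch '[[[0.005,0,0,0,0,0,1],[0.025,0,0,0,0,0,1],[0.025,-0.04,0,0,0,0,1],[0.025,-0.08,0,0,0,0,1],[0.015,-0.08,0,0,0,0,1],[-0.02,-0.08,0,0,0,0,1],[-0.034,-0.08,0,0,0,0,1],[-0.034,-0.07,0,0,0,0,1],[-0.034,-0.062,0,0,0,0,1],[-0.034,-0.06,0,0,0,0,1]]]'
for i in 1 2 3 4 ; do python3 -m inch '[[[0,0.001,0,0,0,0,1],[0,0.002,0,0,0,0,1],[0,0.002,0,0,0,0,1]]]' | egrep 'pos|ft_force:'; done
python3 - <<'E'
from h import *
im=imaging.camera("wrist"); cv2.imwrite("pics/w2.png",im)
E
```

```text
clock: 9.0
position: [0.5246, 0.0745, 0.0551]
ee_rot: [0.036, 0.999, 0.0, -0.0]
ft_force: [0.0, 0.3, -0.3]
grip_width: -0.001
grasp_force: 0.0
position: [0.5253, 0.0747, 0.0554]
ft_force: [0.3, 1.0, -0.4]
position: [0.5256, 0.0768, 0.0553]
ft_force: [-0.2, 0.0, 0.6]
position: [0.5258, 0.0788, 0.0553]
ft_force: [1.1, 0.4, 0.2]
position: [0.5259, 0.0809, 0.0553]
ft_force: [-0.7, 0.6, 0.1]
```

View pics/w2.png

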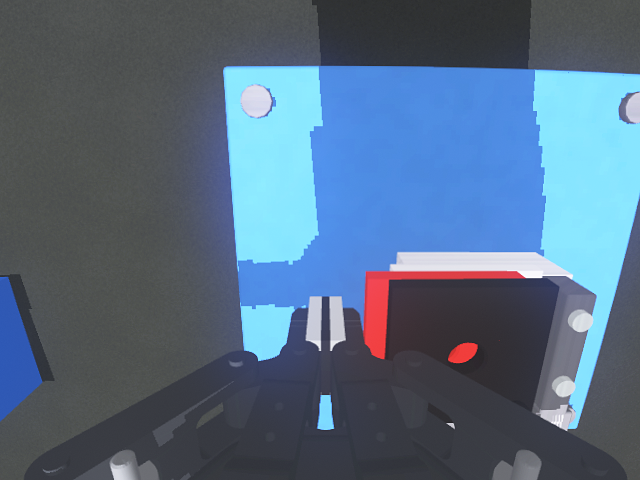

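Wrist view: the three parts' -x edges are aligned (row about 275). The red guard still sticks out towards -y at column 366, and the finger at column 325 is just short of it.

```bash
python3 -m inch '[[[0,0.001,0,0,0,0,1],[0,0.002,0,0,0,0,1],[0,0.003,0,0,0,0,1],[0,0.004,0,0,0,0,1],[0,0.005,0,0,0,0,1],[0,0.006,0,0,0,0,1],[0,0.007,0,0,0,0,1],[0,0.008,0,0,0,0,1]]]'| egrep 'pos|ft_force:'
for i in 1 2 3 4 5 6; do python3 -m inch '[[[0,0.001,0,0,0,0,1],[0,0.001,0,0,0,0,1]]]' | egrep 'pos|ft_force:'; done
```

```text
position: [0.5265, 0.0887, 0.0553]
ft_force: [-0.1, -1.1, 0.6]
position: [0.5266, 0.0898, 0.0553]
ft_force: [-0.6, 0.8, 0.8]
position: [0.5267, 0.0907, 0.0553]
ft_force: [0.3, -0.2, 0.3]
position: [0.5267, 0.0917, 0.0553]
ft_force: [0.9, 0.1, -0.4]
position: [0.5268, 0.0928, 0.0553]
ft_force: [-0.5, 0.1, -0.2]
position: [0.5269, 0.0938, 0.0553]
ft_force: [-0.8, 0.2, -0.1]
position: [0.527, 0.0947, 0.0553]
ft_force: [0.7, 0.9, -0.0]
```

```bash
for i in 1 2 3 4 5; do python3 -m inch '[[[0,0.001,0,0,0,0,1],[0,0.001,0,0,0,0,1]]]' | egrep 'pos|ft_force:'; done
```

```text
position: [0.527, 0.0957, 0.0553]
ft_force: [0.7, -0.6, 0.6]
position: [0.5271, 0.0967, 0.0553]
ft_force: [-0.4, -0.5, 0.7]
position: [0.5272, 0.0974, 0.0553]
ft_force: [-0.0, -2.5, -0.3]
position: [0.5272, 0.0975, 0.0553]
ft_force: [-2.0, -5.2, 1.3]
position: [0.5271, 0.0976, 0.0552]
ft_force: [-1.6, -8.7, 3.4]
```

```bash
python3 -m inch '[[[0,-0.005,0,0,0,0,1],[0,-0.02,0,0,0,0,1],[0.03,-0.02,0,0,0,0,1],[0.065,-0.02,0,0,0,0,1],[0.065,-0.01,0,0,0,0,1],[0.065,0.03,0,0,0,0,1],[0.06,0.04,0,0,0,0,1],[0.046,0.04,0,0,0,0,1],[0.042,0.04,0,0,0,0,1],[0.041,0.04,0,0,0,0,1]]]'| egrep 'pos|ft_force:'
for i in 1 2 3 ; do python3 -m inch '[[[-0.001,0,0,0,0,0,1],[-0.001,0,0,0,0,0,1]]]' | egrep 'pos|ft_force:'; done
```

```text
position: [0.4899, 0.1417, 0.0552]
ft_force: [-0.6, -0.2, -0.6]
position: [0.4902, 0.1421, 0.0552]
ft_force: [0.2, -0.4, 0.3]
position: [0.4913, 0.1424, 0.0554]
ft_force: [-0.8, -0.2, -0.5]
position: [0.4925, 0.1423, 0.0553]
ft_force: [-0.8, -0.5, -0.1]
```

```bash
for i in 1 2 3 4 ; do python3 -m inch '[[[-0.001,0,0,0,0,0,1],[-0.001,0,0,0,0,0,1]]]' | egrep 'clock|pos|ft_force:'; done
```

```text
clock: 15.05
position: [0.4935, 0.1423, 0.0553]
ft_force: [-0.3, -1.0, 0.1]
clock: 15.25
position: [0.4945, 0.1422, 0.0553]
ft_force: [0.2, -0.2, -0.4]
clock: 15.45
position: [0.4949, 0.1421, 0.0551]
ft_force: [-3.4, 1.0, 1.7]
clock: 15.65
position: [0.495, 0.1421, 0.0548]
ft_force: [-7.3, 0.0, 3.5]
```

```bash
python3 -m inch '[[[0.005,0,0,0,0,0,1],[0.02,0,0,0,0,0,1],[0.02,0,-0.04,0,0,0,1],[0.02,0,-0.09,0,0,0,-1],[0.02,0,-0.13,0,0,0,-1],[0.0,0,-0.145,0,0,0,-1],[-0.02,0,-0.145,0,0,0,-1],[-0.02,0,-0.145,0,0,0,-1],[-0.02,0,-0.145,0,0,0,-1],[-0.02,0,-0.145,0,0,0,-1]]]'| egrep 'clock|pos|ft_force:'
python3 - <<'E'
from h import *
cv2.imwrite("pics/w3.png",imaging.camera("wrist"))
c=cam("wrist"); im=cv2.imread("pics/w3.png"); o=sensors.get_obs(); print(o["position"],o["ee_rot"])
J=np.array([.526,.137]); a=np.deg2rad(-4.3); R=np.array([[np.cos(a),-np.sin(a)],[np.sin(a),np.cos(a)]])
u=np.array([.0097,.003]); X=np.r_[J+R@u,.064]; print("expected",X,proj(c,X))
E
```

```text
clock: 16.65
position: [0.5156, 0.1406, 0.1999]
ft_force: [0.0, -0.2, -0.9]
[0.51562611 0.14058385 0.19992664] [ 3.72344049e-02  9.99306495e-01 -4.77128438e-05 -3.54934777e-04]
expected [0.53589763 0.13926426 0.064     ] [[325.71454868 263.29906687]]
```

View pics/w3.png

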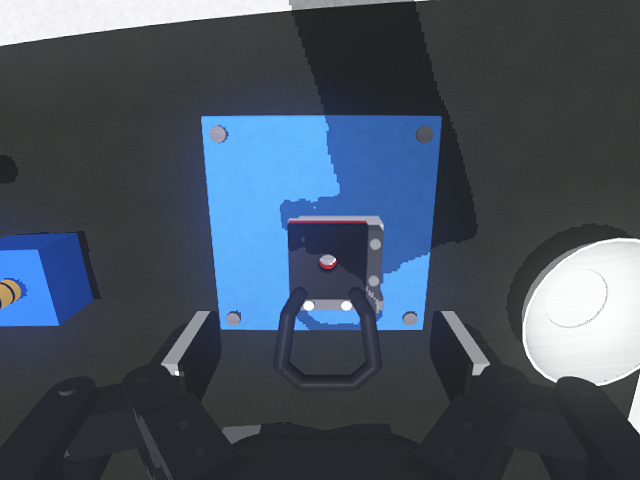

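The stack looks squared. I'll zoom in on the hole with the expected rings overlaid.

```bash
python3 - <<'E'
from h import *
im=cv2.imread("pics/w3.png"); c=cam("wrist"); x0,y0=275,205; s=5.5
a=im[y0:y0+105,x0:x0+120]; a=cv2.resize(a,None,fx=s/1,fy=s,interpolation=cv2.INTER_CUBIC)[:578,:]
b=a.copy()
hole=back(c,(327.5,262),.064)[:2]; print("hole",hole)
g=cv2.cvtColor(im,cv2.COLOR_BGR2GRAY)
th=np.linspace(0,2*np.pi,60)
for z,col in((.064,(0,255,0)),(.056,(0,255,255)),(.048,(255,255,0)),(.040,(255,0,255))):
    P=np.c_[.5359+.007*np.cos(th),.1393+.007*np.sin(th),np.full(60,z)]
    q=((proj(c,P)-[x0,y0]+.5)*s).astype(int); cv2.polylines(b,[q],True,col,1)
cv2.imwrite("pics/w3c.png",np.hstack([a[100:480,100:500],b[100:480,100:500]]))
E
```

```text
hole [0.53495345 0.14068689]
```

View pics/w3c.png

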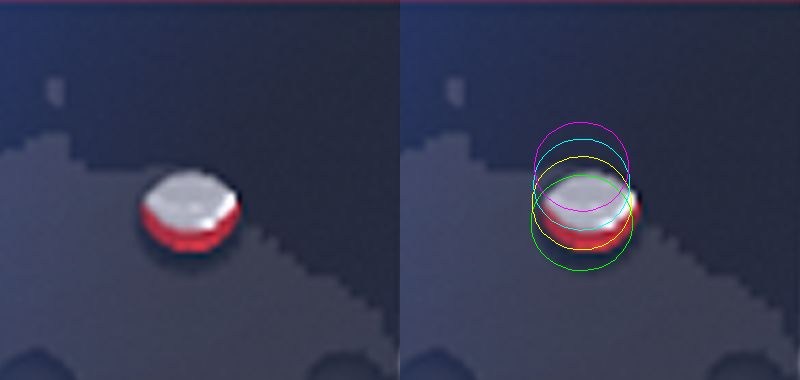

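The holes line up cleanly: black wall, then red, then bracket crescents in order, all symmetric. The hole is at about (0.5355, 0.140). Next I'll get the pin and look from above it first.

```bash
python3 -m inch '[[[-0.004,-0.03,0,0,0,0,-1],[-0.008,-0.07,0,0,0,0,-1],[-0.012,-0.115,0,0,0,0,-1],[-0.016,-0.16,0,0,0,0,-1],[-0.019,-0.2,0,0,0,0,-1],[-0.022,-0.235,0,0,0,0,-1],[-0.024,-0.26,0,0,0,0,-1],[-0.025,-0.27,0,0,0,0,-1],[-0.025,-0.27,0,0,0,0,-1],[-0.025,-0.27,0,0,0,0,-1]]]'| egrep 'clock|pos|ee_rot|ft_force:'
python3 - <<'E'
from h import *
im=imaging.camera("wrist"); c=cam("wrist"); cv2.imwrite("pics/w4.png",im)
hsv=cv2.cvtColor(im,cv2.COLOR_BGR2HSV)
y=cv2.inRange(hsv,(15,90,90),(35,255,255)); n,l,st,ce=cv2.connectedComponentsWithStats(y)
for i in range(1,n):
    if st[i,4]>60: print(st[i],ce[i],back(c,ce[i],.068))
m=cv2.inRange(hsv,(98,120,60),(118,255,255)); n,l,st,ce=cv2.connectedComponentsWithStats(m)
for i in range(1,n):
    if st[i,4]>600: print("blue",st[i],ce[i],back(c,ce[i],.052))
for z in(.052,.084):print(proj(c,[.5436,-.129,z]))
print([ (d["pixel"],d["conf"]) for d in spotter.look_for("pin","wrist")])
E
```

```text
clock: 17.7
position: [0.5212, -0.1289, 0.2001]
ee_rot: [0.037, 0.999, 0.0, -0.0]
ft_force: [0.2, 0.6, -0.7]
[ 226  111   68   68 2661] [257.70124014 146.99774521] [ 0.45291331 -0.16976856  0.068     ]
[311 251  27  38 753] [324.22177955 270.49136786] [ 0.54587651 -0.13120682  0.068     ]
[  31  265   68  115 5395] [ 66.00389249 323.03614458] [ 0.57708083 -0.34395228  0.068     ]
[ 99 307  10  42 154] [104.35064935 326.64935065] [ 0.58212084 -0.31216433  0.068     ]
blue [  492    84   148   222 24111] [564.86052009 192.96014267] [0.50256816 0.056355   0.052     ]
blue [ 278  204   91  100 7599] [324.0634294  251.45203316] [ 0.53620158 -0.13064988  0.052     ]
[[326.82754623 260.16213164]]
[[327.06922337 275.62949408]]
[([327.8, 273.6], 0.88), ([259.4, 139.3], 0.78)]
```

View pics/w4.png

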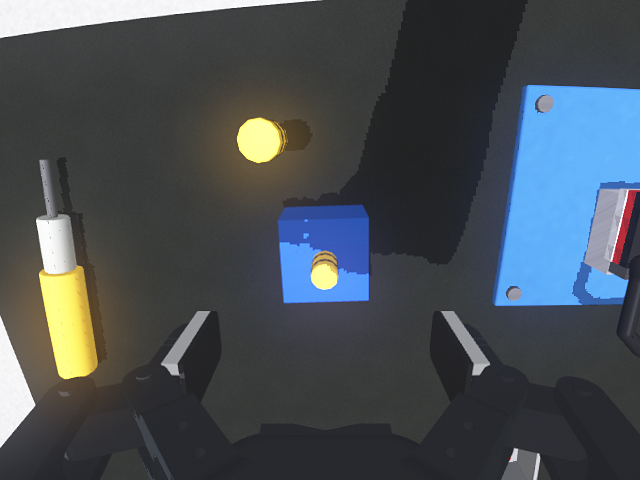

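Wrist view: holder pin's head top at (324,276), larger bench pin at (260,140), screwdriver at left. The pin is at about (0.5438, -0.1305), which matches the top camera. Now I'll descend and grip.

```bash
python3 -m inch '[[[-0.023,0,0.03,0,0,0,-1],[-0.023,0,0.07,0,0,0,-1],[-0.023,0,0.1,0,0,0,-1],[-0.023,0,0.12,0,0,0,-1],[-0.023,0,0.128,0,0,0,-1],[-0.023,0,0.128,0,0,0,-1],[-0.023,0,0.128,0,0,0,-0.2],[-0.023,0,0.128,0,0,0,0.2],[-0.023,0,0.128,0,0,0,0.4],[-0.023,0,0.128,0,0,0,0.6]]]' 40
python3 -m inch '[[[0,0,0,0,0,0,0.8],[0,0,0,0,0,0,1],[0,0,0,0,0,0,1],[0,0,0,0,0,0,1],[0,0,0,0,0,0,1]]]' 40
```

```text
clock: 18.8
position: [0.5444, -0.1323, 0.073]
ee_rot: [0.037, 0.999, 0.0, 0.001]
ft_force: [-0.0, -0.4, 0.1]
grip_width: 0.327
grasp_force: 0.0
clock: 19.3
position: [0.5443, -0.1324, 0.0727]
ee_rot: [0.037, 0.999, 0.0, 0.0]
ft_force: [-0.6, -0.5, 5.2]
grip_width: 0.221
grasp_force: 39.1
```

```bash
python3 -m inch '[[[0,0,-0.01,0,0,0,1],[0,0,-0.03,0,0,0,1],[0,0,-0.06,0,0,0,1],[0,0,-0.09,0,0,0,1],[0,0,-0.11,0,0,0,1],[0,0,-0.11,0,0,0,1]]]' | egrep 'pos|force|width'
python3 -m inch '[[[0.002,0.02,0,0,0,0,1],[0.006,0.06,0,0,0,0,1],[0.011,0.1,0,0,0,0,1],[0.016,0.15,0,0,0,0,1],[0.021,0.195,0,0,0,0,1],[0.025,0.23,0,0,0,0,1],[0.028,0.26,0,0,0,0,1],[0.029,0.271,0,0,0,0,1],[0.029,0.271,0,0,0,0,1],[0.029,0.271,0,0,0,0,1]]]'
python3 - <<'E'
from h import *
im=imaging.camera("wrist"); c=cam("wrist"); o=sensors.get_obs(); p=np.array(o["position"]); print(p,o["ft_force"])
P=Ro.from_quat(o["ee_rot"]).as_matrix()
s=2.2;x0,y0=200,150
b=cv2.resize(im[y0:y0+260,x0:x0+250],None,fx=s,fy=s,interpolation=cv2.INTER_CUBIC)
for X in (p-[0,0,.066-.0],[.5356,.1401,.064]): print(proj(c,X))
for X,col in((p-[0,0,.0665],(0,255,0)),([.5356,.1401,.064],(255,0,255)),(p-[0,0,.0205],(255,255,0))):
    q=((proj(c,X)[0]-[x0,y0]+.5)*s).astype(int); cv2.circle(b,tuple(int(v) for v in q),2,col,-1)
cv2.imwrite("pics/w5.png",b)
E
```

```text
position: [0.5454, -0.1328, 0.1856]
ft_force: [0.1, 0.4, -0.4]
grip_width: 0.216
grasp_force: 39.2
clock: 20.9
position: [0.5354, 0.1384, 0.1819]
ee_rot: [0.038, 0.999, -0.001, -0.0]
ft_force: [-0.0, -0.7, -0.9]
grip_width: 0.224
grasp_force: 39.2
[0.53557481 0.13799075 0.18210526] [-0.57631068 -1.38332898 -0.6679515 ]
[[325.6744782  272.88461172]]
[[328.65688297 244.52151769]]
```

View pics/w5.png

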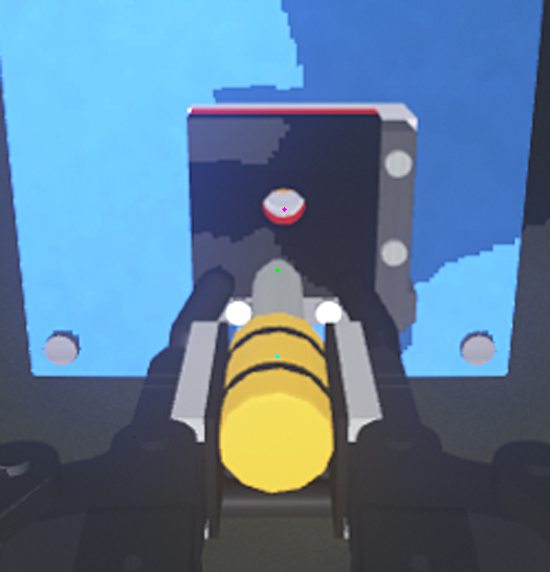

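Wrist crop: the pin is held upright, with its tip at about (278,265) and the hole at (284,208), which fits the projected pose. It needs +2 mm in y. I'll descend to just above the plate and then feel.

```bash
python3 -m inch '[[[0,0.002,0.005,0,0,0,1],[0,0.002,0.02,0,0,0,1],[0,0.002,0.032,0,0,0,1],[0,0.002,0.042,0,0,0,1],[0,0.002,0.045,0,0,0,1],[0,0.002,0.045,0,0,0,1]]]' | egrep 'pos|force|ee'
for i in 1 2 3 4; do python3 -m inch '[[[0,0,0.001,0,0,0,1],[0,0,0.002,0,0,0,1],[0,0,0.003,0,0,0,1]]]' | egrep 'pos|ft_force'; done
```

```text
position: [0.5354, 0.1418, 0.1368]
ee_rot: [0.038, 0.999, -0.0, -0.0]
ft_force: [-0.4, -0.7, -0.3]
grasp_force: 39.2
position: [0.5357, 0.1422, 0.1346]
ft_force: [0.6, -0.1, -0.9]
position: [0.5355, 0.1421, 0.1313]
ft_force: [0.1, 0.4, 0.0]
position: [0.5355, 0.1421, 0.1282]
ft_force: [-0.1, 0.3, -1.0]
position: [0.5355, 0.1421, 0.1252]
ft_force: [-0.3, 0.7, -0.6]
```

```bash
python3 -m inch '[[[0,-0.001,0,0,0,0,1],[0,-0.0015,0,0,0,0,1],[0,-0.0015,0.001,0,0,0,1]]]' | egrep 'pos|ft_force'
for i in 1 2 3 4; do python3 -m inch '[[[0,0,0.001,0,0,0,1],[0,0,0.002,0,0,0,1]]]' | egrep 'pos|ft_force'; done
```

```text
position: [0.5355, 0.1405, 0.1244]
ft_force: [-0.3, 0.1, -0.6]
position: [0.5354, 0.1406, 0.1222]
ft_force: [-0.2, -0.2, -0.8]
position: [0.5354, 0.1406, 0.1202]
ft_force: [0.5, 0.4, -1.1]
position: [0.5354, 0.1406, 0.1182]
ft_force: [0.2, 0.3, -0.5]
position: [0.5354, 0.1406, 0.1162]
ft_force: [0.8, 0.1, 0.0]
```

```bash
for i in 1 2 3 4 5 6 7; do python3 -m inch '[[[0,0,0.001,0,0,0,1],[0,0,0.002,0,0,0,1]]]' | egrep 'pos|ft_force'; done
```

```text
position: [0.5354, 0.1406, 0.1142]
ft_force: [-0.0, -0.6, -0.5]
position: [0.5354, 0.1406, 0.1122]
ft_force: [0.2, -0.5, -0.8]
position: [0.5354, 0.1406, 0.1102]
ft_force: [-0.1, 0.4, -1.2]
position: [0.5354, 0.1406, 0.1082]
ft_force: [0.1, 0.1, -1.3]
position: [0.5354, 0.1406, 0.1062]
ft_force: [0.1, -0.1, 0.3]
position: [0.5354, 0.1406, 0.1042]
ft_force: [1.0, 0.3, -0.8]
position: [0.5354, 0.1405, 0.1022]
ft_force: [0.3, -0.9, -1.3]
```

```bash
for i in 1 2 3 4 5; do python3 -m inch '[[[0,0,0.001,0,0,0,1],[0,0,0.002,0,0,0,1]]]' | egrep 'pos|ft_force'; done
```

```text
position: [0.5355, 0.1405, 0.1002]
ft_force: [1.3, 0.0, -0.8]
position: [0.5355, 0.1406, 0.0982]
ft_force: [0.4, -0.6, -0.2]
position: [0.5354, 0.1406, 0.0962]
ft_force: [0.2, 0.7, -1.4]
position: [0.5354, 0.1406, 0.0942]
ft_force: [-0.0, -1.0, 0.4]
position: [0.5357, 0.1406, 0.0925]
ft_force: [-0.0, -1.1, 4.3]
```

```bash
for i in 1 2 3; do python3 -m inch '[[[0,0,0.0005,0,0,0,1],[0,0,0.001,0,0,0,1]]]' | egrep 'clock|pos|ft_force'; done
```

```text
clock: 26.45
position: [0.5357, 0.1407, 0.0918]
ft_force: [-0.2, -1.9, 5.8]
clock: 26.65
position: [0.5357, 0.1406, 0.0908]
ft_force: [-0.6, -0.9, 5.9]
clock: 26.85
position: [0.5357, 0.1406, 0.0898]
ft_force: [-0.7, -0.4, 5.0]
```

Plug engaged at 6 N, as described. I'll drive on to the hard stop in small steps.

```bash
for i in 1 2 3 4; do python3 -m inch '[[[0,0,0.0005,0,0,0,1],[0,0,0.001,0,0,0,1]]]' | egrep 'pos|ft_force'; done
```

```text
position: [0.5357, 0.1407, 0.0888]
ft_force: [-0.4, -1.4, 5.3]
position: [0.5357, 0.1407, 0.0878]
ft_force: [-0.7, -1.4, 4.5]
position: [0.5357, 0.1407, 0.0868]
ft_force: [0.1, -1.6, 5.7]
position: [0.5357, 0.1407, 0.0858]
ft_force: [-1.0, -2.0, 5.1]
```

```bash
for i in 1 2; do python3 -m inch '[[[0,0,0.0003,0,0,0,1],[0,0,0.0006,0,0,0,1]]]' | egrep 'pos|ft_force'; done
```

```text
position: [0.5357, 0.1407, 0.0852]
ft_force: [-1.8, -0.2, 4.6]
position: [0.5358, 0.1407, 0.0847]
ft_force: [-0.8, -1.0, 8.5]
```

```bash
for i in 1 2; do python3 -m inch '[[[0,0,0.0003,0,0,0,1],[0,0,0.0003,0,0,0,1]]]' | egrep 'clock|pos|ft_force'; done
```

```text
clock: 28.25
position: [0.5359, 0.1408, 0.0848]
ft_force: [-1.2, -0.9, 9.0]
clock: 28.45
position: [0.536, 0.1408, 0.0847]
ft_force: [-2.8, -1.9, 11.2]
```

Hard stop at z 0.0847: force rising with no further motion, and the height is exactly as expected. I'll ease off the load, release and lift.

```bash
python3 -m inch '[[[0,0,-0.001,0,0,0,1],[0,0,-0.001,0,0,0,0.3],[0,0,-0.001,0,0,0,0.1],[0,0,-0.001,0,0,0,0.1],[0,0,-0.001,0,0,0,0.1],[0,0,-0.001,0,0,0,0.1]]]'
python3 -m inch '[[[0,0,-0.005,0,0,0,0.1],[0,0,-0.02,0,0,0,0.1],[0,0,-0.05,0,0,0,0.1],[0,0,-0.09,0,0,0,0.1],[0,0,-0.115,0,0,0,0.1],[0.02,0,-0.115,0,0,0,0.1],[0.02,0,-0.115,0,0,0,0.1],[0.02,0,-0.115,0,0,0,0.1]]]'
python3 - <<'E'
from h import *
c=cam("wrist"); a=imaging.camera("wrist"); t=imaging.camera("side")
for z in(.064,.096): print(proj(c,[.5356,.1404,z]),proj(cam("side"),[.5356,.1404,z]))
b=cv2.resize(a[170:350,220:420],(400,360)); s=cv2.resize(t[185:275,200:300],(400,360),interpolation=cv2.INTER_CUBIC)
cv2.imwrite("pics/f.png",np.hstack([b,s]))
E
```

```text
clock: 29.05
position: [0.5354, 0.1406, 0.0844]
ee_rot: [0.037, 0.999, 0.0, -0.0]
ft_force: [0.1, -0.4, -0.3]
grip_width: 0.453
grasp_force: 0.0
clock: 29.85
position: [0.5154, 0.1422, 0.1997]
ee_rot: [0.037, 0.999, 0.0, 0.0]
ft_force: [1.2, -0.2, -0.7]
grip_width: 0.448
grasp_force: 0.0
[[325.0310917  263.16668343]] [[245.54881779 216.02538635]]
[[325.0470704  279.80640345]] [[244.05777491 204.28029928]]
```

View pics/f.png

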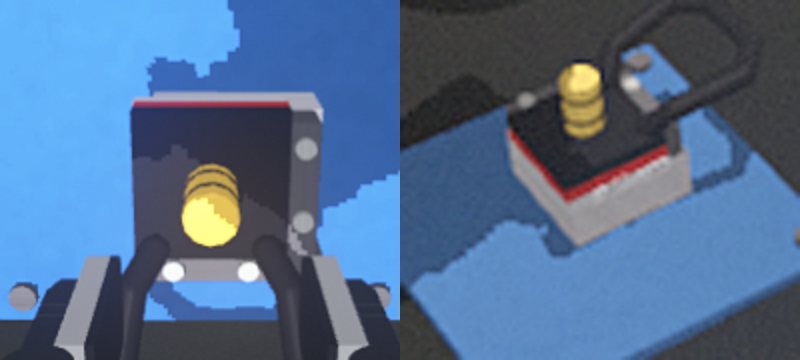

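Final crops: the yellow head sits flat on the black plate at left (211,205) and right (580,100). The stack is flush in the corner and the gripper is clear.

```bash
python3 -c "
from workcell import order; print(order.hand_in())"
```

```text
the job is handed in; nothing more can be done
None
```

The job is handed in after about 30 s of the 72 s: the three parts are squared into the jig corner, the smaller pin is pressed down to its hard stop with its head flat on the handle, and it is released. The highest force I read on the parts was about 11 N, and the bowl, screwdriver and tub were not touched.

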